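Load a syringe under the sprung hold-down of its holder

ROBOT

A 6-joint arm with a two-finger parallel gripper is mounted at the origin on a cart in front of the work surface, level with it; the furniture and walls round the work are solid. World frame = base frame: x ahead of the robot, y to its left, z up, the work surface at z = 0. Lengths are in m, angles in degrees, forces in N, time in s.
With the tool pointing down it reaches from about 0.35 to 0.875 m from the base axis. Payload 4.2 kg.
Tool frame: the origin (TCP) lies between the finger pads; the fingertips stand 19 mm ahead of it and the grasp point (between the pads) is the TCP; z points along the fingers, y is the line along which they close (so a half turn about z gives the same grasp; the last joint's range is limited). The gripper opens to 85 mm and grips with 20 to 120 N. Pads are 22 mm wide; open, the fingers measure 114 mm over their backs; the gripper's body (76 mm by 85 mm) begins 54 mm behind the grasp point. The pads swing forward as they close: fully open they stand 13 mm farther back than shut.
Start: joints at [82.368, 22.042, 0.453, 0, -68.411, -14.817], TCP at [0.239, 0.578, 0.25] pointing down, gripper open.
Joint ranges: [-179.83, 179.83], [-69.29, 118.12], [-61.27, 80.66], [-181.25, 117.63], [-171.15, -9.14], [-177.46, 177.46]. Speed limits (degrees/s): [159.86, 159.86, 180, 180, 180, 180].

INTERFACE

Orientations are given as [roll, pitch, yaw] about the fixed x, y, z axes, in that order (R = Rz(yaw) Ry(pitch) Rx(roll)).
In Python, from rig import arm gives the robot as it stands.
- The arm moves only by the tool carry_out, never from a script. Its argument "motion" is a list that holds one entry, the list of rows, each a list of 7 numbers: the shift along the tool's x, y, z each as a share of 0.02 m, from -1 to 1, then the turn, a rotation vector about the tool's x, y, z each as a share of 4 degrees, from -1 to 1, then the closure, from -1 (fully open) to 1 (shut). A call has 1 to 8 rows; each row shifts and turns the commanded pose from where the row before left it, along the tool's axes as they then stand; what a row does not reach is not made up. A row lasts 1/10 s, in which the tool goes at most 50 mm and 8.59 degrees, less where a joint would pass 70% of its speed; a pose out of reach is approached as far as the arm can. A call with a number of a shift or a turn outside -1 to 1 is refused whole. A call with a gripper value outside its range is refused whole. The fingers move at their own pace and stop on an object; "force" is the grip in N (left out, the last holds). Time passes only in rows, so rows that do not move let the fingers close. It gives the time, the measured TCP pose, the force, the opening and the grip force at its end, in the units of the state.
- arm.read_state(): the state, without advancing time (a new reading comes with each control period).
- arm.get_image(name): name is "side" or "top" or "wrist"; returns the picture (480x640x3 uint8, blue, green, red); there is no depth.
- arm.camera_model(name): a dict with "intrinsics" (3x3 intrinsics, pixels), "dist_coeffs" ([k1, k2, p1, p2, k3] as OpenCV has them; the pictures are not rectified), "R" (3x3) and "t" (3): a world point X has camera coordinates R X + t. Camera axes: x right, y down, z forward; pixel columns grow to the right and rows downward; lengths in m; the calibration is good to about 2 mm. A picture is of the moment at which its call begins: read the wrist's pose just before it. camera_model takes no time and is no camera call; for the wrist camera it gives the pose at the moment of the call.
- arm.close_job(): hands the job in; it is judged then, once.
The state is a dict: "time_s": time; "joints": joint angles; "joint_velocities": joint speeds; "tau": joint torques, N m; "tcp_pos": TCP position; "tcp_rot": TCP orientation; "contact_force": force on the tool from outside, world axes, zero at the start; "ft_torque": the same for the moment, N m; "finger_gap": finger opening in m; "gripper_force": force on a finger pad.
Only numpy, scipy, OpenCV 4.12 (cv2) and the standard library are available. Lean on these libraries where they do the work, as an engineer would, in place of code of your own. Each camera call takes 0.05 s, during which the arm holds its last target. There are 200 camera calls.

TASK

Load the large syringe into the syringe holder: lay it on the cradle nozzle first, push the sprung hold-down arm up and back with the syringe's own shoulder, slip the barrel in beneath it, and slide it fully home until you feel the nozzle butt on the end stop with a light but definite press. Then let go, so that the arm bears down on the barrel and holds it straight in the cradle. Be gentle, force nothing, and leave everything else on the bench alone.

Things in the scene. Friction and masses are not known exactly. Their poses are not given: they have to be found in the camera images.
- syringe_mid (a point): Half-way along, on the axis of the large clear syringe (156 mm long, 30 g), which lies flat, its axis 12 mm above the bench; y along it, +y to the nozzle, z up. Barrel shoulder at y = +64 mm (21 mm wide), flange (39 mm wide, 22 high, 2 thick) at y = -10, thumb disc (24 mm) at y = -77. Grip the barrel (23 to 24 mm wide) at about y = +3, just ahead of the flange, leaving free all ahead of y = +16.
- nozzle_tip (a point): Tip of the large syringe's nozzle, on its axis, 78 mm ahead (+y) of syringe_mid; same axes. Behind the flange is only the thin plunger rod, which cannot be gripped.
- syringe: The large syringe itself; origin on its underside half-way along, 12 mm below its axis. Same axes as syringe_mid.
- holder: Fixed syringe holder: grey base plate 180 x 74 x 8 mm with an aluminium cradle. Origin on the bench under the cradle's mouth; +x is the way the syringe slides in, nozzle first; z up. The channel runs from the mouth, x = 0, to 44 mm; its walls stand 26 mm apart, 14 mm above its floor, flared at the mouth. Hinge ears 66 mm high at x = 76 to 98 mm. Syringe on cradle and arm: at most 25 N at any time.
- cradle_mouth (a point): Middle of the channel's mouth, on top of its floor, 30 mm above the bench; axes as holder. A tongue 14 mm wide, level with the floor, runs out from here to x = -78 mm (base plate 22 mm below its top). The barrel lies on tongue and floor, its axis then 42 mm above the bench, and slides along them; the fingers straddle the tongue.
- bail (a joint): Sprung hold-down arm, rad: 0 at rest (down), grows as it is pushed up. Steel strip 18 mm wide, hinged at x = 87, z = 60 mm of the holder, reaching back to the mouth. Its heel, x = 18, hangs 15.5 mm above the floor; a lead-in slopes up from it to x = -10, 27.5 mm above the floor. A barrel's shoulder wedges it up about 0.08 rad: push up to 12 N, then 4 to 7 N of friction; it bears down with about 4 N.
- endstop: Dark post 20 mm wide, 50 high, at x = 69 mm of the holder (origin at its foot, 8 mm above the bench, on the face to the mouth; x as holder's), holding a steel stop screw with a 16 mm disc head on a stiff spring (4 N/mm, 3 mm): the end stop. By hidden setting its face is anywhere at x = 40 to 62 mm; feel for it: push rising over the friction. Nozzle on it: 2 N or more for 0.1 s, never over 10 N.
- blue_vial_a: Bystander: white vial with a blue cap, 30 mm wide, 58 mm tall. Origin: centre of its underside. Leave it where it is.
- blue_vial_b: Bystander: white vial with a blue cap, 31 mm wide, 56 mm tall. Origin: centre of its underside. Leave it where it is.
- amber_vial: Bystander: amber vial with a grey cap, 39 mm wide, 77 mm tall. Origin: centre of its underside. Leave it where it is.
- flask: Bystander: white flask, 54 x 78 x 124 mm. Origin: centre of its underside. Leave it where it is.
- small_syringe: Bystander: the smaller syringe, 126 mm long with a 20 mm barrel: not the one to load. Origin: centre of its underside. Leave it where it is.
- felt_pen: Bystander: felt pen lying, 141 mm long, 15 mm thick. Origin: centre of its underside. Leave it where it is.

How it is judged:
By the outcome, as a careful person would: the job done as asked, in the order asked, and still so for the second after the job is handed in, with the robot touching nothing.
It also fails if it takes over 72 s, if anything falls off the work surface, if the arm or the gripper's body presses on something with over 40 N, if the wrist force passes 120 N, or if a joint passes its speed limit or range.

## Working session

There is one attempt and no reset: what is moved stays moved. The work goes in short steps, Python scripts to look and compute and a tool call to move; the robot and the scene stay as the last step left them, time stands still between calls to the robot, and variables do not carry over. Pictures are saved under pics/ and viewed, at most 10 in all, crops included, and the job is handed in when it is done.

Besides the shell and the picture viewer there is one more tool, called as name([rows], argument=value, ...), one row to a line, values as JSON. carry_out: Moves the arm, as the interface text tells. Shift numbers are shares of 0.02 m and turn numbers shares of 4 degrees, none past 1 either way. Its arguments: {"type":"object","properties":{"motion":{"type":"array"},"force":{"type":"number"}},"required":["motion"]}

```bash
ls; mkdir -p pics
python3 - <<'E'
from rig import arm
import cv2,numpy as np
s=arm.read_state();print(s['time_s'],s['tcp_pos'],s['tcp_rot'],s['finger_gap'])
for n in("top","side"):
    cv2.imwrite(f"pics/{n}0.png",arm.get_image(n));c=arm.camera_model(n)
    print(n,c)
E
```

```text
pics
0.0 [0.23842681 0.57715429 0.24924152] [ 1.79876941e+02 -5.02612755e-03 -2.24601371e+01] 0.08560235441093074
top {'intrinsics': array([[486.67647304,   0.        , 325.43666725],
       [  0.        , 486.67647304, 231.43001924],
       [  0.        ,   0.        ,   1.        ]]), 'dist_coeffs': array([0.03754433, 0.        , 0.        , 0.        , 0.        ]), 'R': array([[ 0.02601254, -0.99965971,  0.00195208],
       [-0.98104212, -0.02590312, -0.19205566],
       [ 0.19204087,  0.00308078, -0.98138209]]), 't': array([0.11540266, 0.60171048, 0.92890279])}
side {'intrinsics': array([[544.16427423,   0.        , 323.69445503],
       [  0.        , 544.16427423, 243.39416373],
       [  0.        ,   0.        ,   1.        ]]), 'dist_coeffs': array([-0.11312159,  0.        ,  0.        ,  0.        ,  0.        ]), 'R': array([[-0.19193163, -0.98136163,  0.00957095],
       [-0.85409962,  0.16222268, -0.49416357],
       [ 0.48340054, -0.10302017, -0.86931626]]), 't': array([0.23061556, 0.50388553, 1.17205304])}
```

View pics/top0.png

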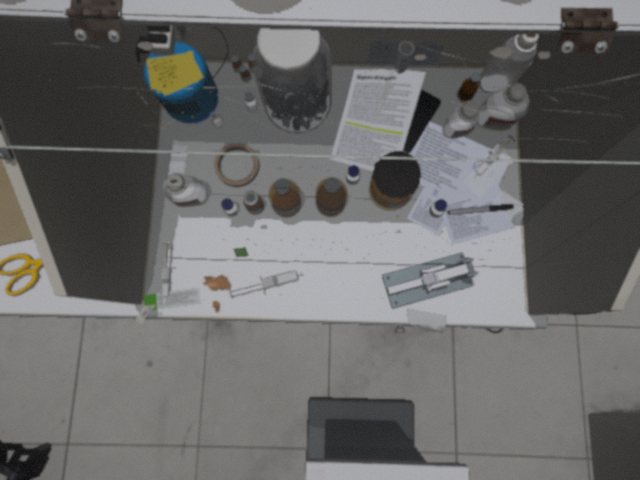

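View pics/side0.png

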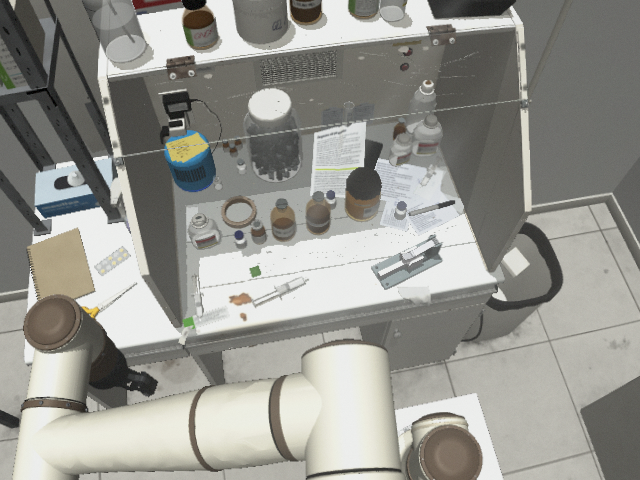

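Run:
```python
import cv2,numpy as np
a=cv2.imread("pics/top0.png");b=cv2.imread("pics/side0.png")
A=cv2.resize(a[235:320,140:320],None,fx=4.4,fy=4.4,interpolation=cv2.INTER_CUBIC)
B=cv2.resize(a[245:315,370:490],None,fx=4.4,fy=4.4,interpolation=cv2.INTER_CUBIC)
im=np.zeros((374,1320,3),np.uint8)
im=np.zeros((600,800,3),np.uint8)
A=A[:290,:792];im[:A.shape[0],:A.shape[1]]=A
B=B[:308];im[292:292+B.shape[0],:B.shape[1]]=B
cv2.imwrite("pics/c1.png",im)
```

```text
(no output)
```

View pics/c1.png

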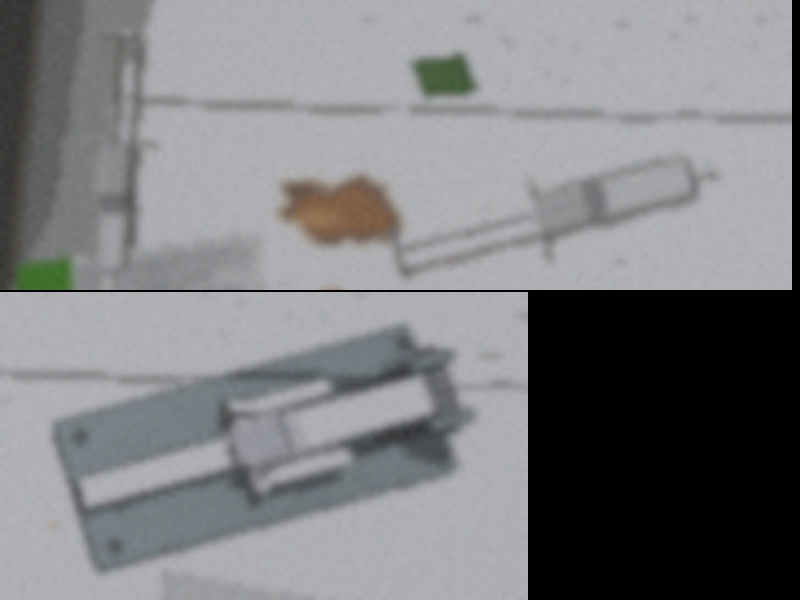

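```bash
cat > h.py <<'E'
import cv2,numpy as np
from rig import arm
from scipy.spatial.transform import Rotation as Ro
def ray(cm,px,z):
    K,d,R,t=[np.array(cm[k],float) for k in("intrinsics","dist_coeffs","R","t")]
    p=cv2.undistortPoints(np.array(px,float).reshape(-1,1,2),K,d).reshape(-1,2)
    D=np.c_[p,np.ones(len(p))]@R; C=-R.T@t
    return C+D*((z-C[2])/D[:,2])[:,None]
def proj(cm,X):
    return cv2.projectPoints(np.array(X,float).reshape(-1,1,3),cv2.Rodrigues(cm["R"])[0],np.array(cm["t"]),cm["intrinsics"],cm["dist_coeffs"])[0].reshape(-1,2)
E
python3 - <<'E'
from h import *
cm=arm.camera_model("top")
s=ray(cm,[(231.6,293.6),(302.5,275)],.012)
d=s[1]-s[0];print(s,np.linalg.norm(d),np.degrees(np.arctan2(d[1],d[0])),s.mean(0))
p=ray(cm,[(382.5,274.5),(392.7,308.4),(473.4,284.3),(462.7,252.5)],.008)
print(p);d=p[2]+p[3]-p[0]-p[1];print(np.linalg.norm(d)/2,np.degrees(np.arctan2(d[1],d[0])),p.mean(0))
t=ray(cm,[(388.9,291.1)],.03);print(t)
w=arm.camera_model("wrist");s=arm.read_state();R=Ro.from_euler('xyz',s['tcp_rot'],degrees=True).as_matrix()
C=-w['R'].T@w['t'];print('cam in tool',R.T@(C-s['tcp_pos']),'\n',w['R']@R,w['intrinsics'])
E
```

```text
[[0.47141337 0.32188873 0.012     ]
 [0.5136147  0.17672592 0.012     ]] 0.15117273054525063 -73.78994021458607 [0.49251403 0.24930733 0.012     ]
[[ 0.51951086  0.0093365   0.008     ]
 [ 0.44994625 -0.01188755  0.008     ]
 [ 0.50429599 -0.17962951  0.008     ]
 [ 0.57065914 -0.15945749  0.008     ]]
0.17634219882040536 -72.59472279932253 [ 0.51110306 -0.08540951  0.008     ]
[[ 0.48362725 -0.00120553  0.03      ]]
cam in tool [ 0.08052465 -0.00047959 -0.12512502] 
 [[-8.05211934e-04  9.99999630e-01 -3.03478218e-04]
 [-9.49235636e-01 -8.59799724e-04 -3.14564729e-01]
 [-3.14564873e-01  3.47810663e-05  9.49235977e-01]] [[371.8242614    0.         321.10405525]
 [  0.         371.8242614  239.6860047 ]
 [  0.           0.           1.        ]]
```

Run:
```python
from h import *
T=arm.camera_model("top");S=arm.camera_model("side")
def tri(a,b):
    P=[]
    q=[]
    for c,p in((T,a),(S,b)):
        P.append(np.c_[c['R'],c['t']]);q.append(cv2.undistortPoints(np.array([[p]],float),c['intrinsics'],c['dist_coeffs']).reshape(2,1))
    X=cv2.triangulatePoints(P[0],P[1],q[0],q[1]);return (X[:3]/X[3]).ravel()
print(tri((7,153),(117,158)),tri((638,158),(527,104)))
print(tri((150,310),(186,338)),tri((528,312),(494,290)))
s=arm.read_state()
R=Ro.from_euler('xyz',s['tcp_rot'],degrees=True)
g=np.array([.4925+.003*.279,.2493-.003*.96,.13])
Rt=Ro.from_euler('xyz',[180,0,-73.8],degrees=True)
print(g,R.inv().apply(g-s['tcp_pos']),(R.inv()*Rt).as_rotvec(degrees=True))
```

```text
[0.6074762  0.51689118 0.46220504] [ 0.64243583 -0.31110627  0.40324556]
[ 0.43560151  0.50933975 -0.0559331 ] [ 0.4580481  -0.36365215 -0.16955261]
[0.493337 0.24642  0.13    ] [0.3619045  0.20810766 0.11977407] [ 0.10135757 -0.05437742 51.34378413]
```

carry_out([
  [[0,0,0.4,0,0,1,-1],[0,0,0.4,0,0,1,-1],[0,0,0.4,0,0,1,-1],[0,0,0.4,0,0,1,-1],[0,0,0.4,0,0,1,-1],[0,0,0.4,0,0,1,-1],[0,0,0.4,0,0,1,-1],[0,0,0.4,0,0,1,-1]],
])

```text
time_s: 0.9
tcp_pos: [0.2385, 0.5773, 0.1854]
tcp_rot: [179.9, -0.0, -54.6]
contact_force: [0.3, -0.5, 0.1]
finger_gap: 0.085
gripper_force: 0.0
```

carry_out([
  [[0,0,0.4,0,0,1,-1],[0,0,0.4,0,0,1,-1],[0,0,0.4,0,0,1,-1],[0,0,0.4,0,0,1,-1],[0,0,0.4,0,0,0.83,-1],[0.95,-0.35,0,0,0,0,-1],[0.95,-0.35,0,0,0,0,-1],[0.95,-0.35,0,0,0,0,-1]],
])

```text
time_s: 1.7
tcp_pos: [0.2758, 0.5271, 0.1465]
tcp_rot: [180.0, -0.0, -73.8]
contact_force: [0.1, 0.3, 0.3]
finger_gap: 0.0855
gripper_force: 0.0
```

carry_out([
  [[0.95,-0.4,0,0,0,0,-1],[0.95,-0.4,0,0,0,0,-1],[0.95,-0.4,0,0,0,0,-1],[0.95,-0.4,0,0,0,0,-1],[0.95,-0.4,0,0,0,0,-1],[0.95,-0.4,0,0,0,0,-1],[0.95,-0.4,0,0,0,0,-1],[0.95,-0.4,0,0,0,0,-1]],
])

```text
time_s: 2.5
tcp_pos: [0.3798, 0.399, 0.1467]
tcp_rot: [-180.0, 0.0, -73.8]
contact_force: [0.4, 0.4, -0.1]
finger_gap: 0.0855
gripper_force: 0.0
```

carry_out([
  [[0.95,-0.4,0,0,0,0,-1],[0.95,-0.4,0,0,0,0,-1],[0.95,-0.4,0,0,0,0,-1],[0.95,-0.4,0,0,0,0,-1],[0.95,-0.4,0,0,0,0,-1],[0.95,-0.4,0,0,0,0,-1],[0.95,-0.4,0,0,0,0,-1],[0.95,-0.4,0,0,0,0,-1]],
])

```text
time_s: 3.3
tcp_pos: [0.4834, 0.2708, 0.1467]
tcp_rot: [-180.0, 0.0, -73.8]
contact_force: [0.6, 0.9, 0.4]
finger_gap: 0.0851
gripper_force: 0.0
```

Run:
```python
from h import *
s=arm.read_state();print(s['time_s'],s['tcp_pos'],s['tcp_rot'],s['contact_force'])
cm=arm.camera_model("wrist");cv2.imwrite("pics/w1.png",arm.get_image("wrist"))
import pickle;pickle.dump((cm,s),open("w1.pkl","wb"))
```

```text
3.3 [0.48343757 0.27077537 0.14670791] [-1.79963906e+02  1.90430576e-02 -7.38037431e+01] [0.603247   0.85195009 0.41254075]
```

View pics/w1.png

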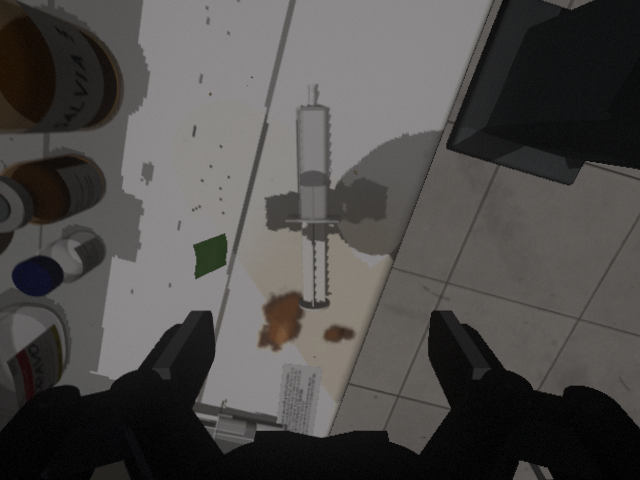

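Run:
```python
from h import *
import pickle
cm,s=pickle.load(open("w1.pkl","rb"))
p=ray(cm,[(312.5,85.5),(315,303.5),(313.5,220),(312.5,107)],.012)
d=p[0]-p[1];yaw=np.degrees(np.arctan2(d[1],d[0]));u=d/np.linalg.norm(d)
print(p,np.linalg.norm(d),yaw,[np.dot(q-p[1],u) for q in p])
m=(p[0]-.078*u+p[1]+.077*u+p[2]+.01*u+p[3]-.064*u)/4
g=m+.003*u;g[2]=.022
R=Ro.from_euler('xyz',s['tcp_rot'],degrees=True)
print('mid',m,'grip',g,'move',R.inv().apply(g-s['tcp_pos']))
```

```text
[[0.51640943 0.17739214 0.012     ]
 [0.47195416 0.32806995 0.012     ]
 [0.49141772 0.26352432 0.012     ]
 [0.51289997 0.18987186 0.012     ]] 0.15709893123531252 -73.56208175615403 [np.float64(0.1570989312353125), np.float64(0.0), np.float64(0.06741517857338751), np.float64(0.1441361967466614)]
mid [0.4942794  0.25290256 0.012     ] grip [0.49512832 0.25002518 0.022     ] move [ 0.02322898 -0.00536039  0.1247036 ]
```

carry_out([
  [[0.3,-0.07,0.9,0,0,-0.06,-1],[0.3,-0.07,0.9,0,0,0,-1],[0.3,-0.07,0.9,0,0,0,-1],[0.31,-0.06,0.9,0,0,0,-1],[0,0,0.9,0,0,0,-1],[0,0,0.9,0,0,0,-1],[0,0,0.5,0,0,0,-1],[0,0,0.3,0,0,0,-1]],
])

```text
time_s: 4.15
tcp_pos: [0.4946, 0.2502, 0.0217]
tcp_rot: [180.0, -0.0, -73.6]
contact_force: [0.5, 0.5, -0.1]
finger_gap: 0.0851
gripper_force: 0.0
```

carry_out([
  [[0,0,0,0,0,0,-1],[0,0,0,0,0,0,0.0]],
], force=30)

```text
time_s: 4.35
tcp_pos: [0.495, 0.2512, 0.023]
tcp_rot: [-179.9, 0.0, -73.5]
contact_force: [-0.6, -0.4, -0.6]
finger_gap: 0.0732
gripper_force: 0.0
```

Run:
```python
from h import *
s=arm.read_state();print(s['time_s'],s['tcp_pos'],s['tcp_rot'],s['contact_force'],s['finger_gap'])
cm=arm.camera_model("wrist");cv2.imwrite("pics/w2.png",arm.get_image("wrist"))
```

```text
4.35 [0.49504368 0.25122891 0.022969  ] [-1.79931033e+02  2.41311017e-02 -7.35135617e+01] [-0.59162727 -0.39840167 -0.56386471] 0.0732329840141922
```

View pics/w2.png

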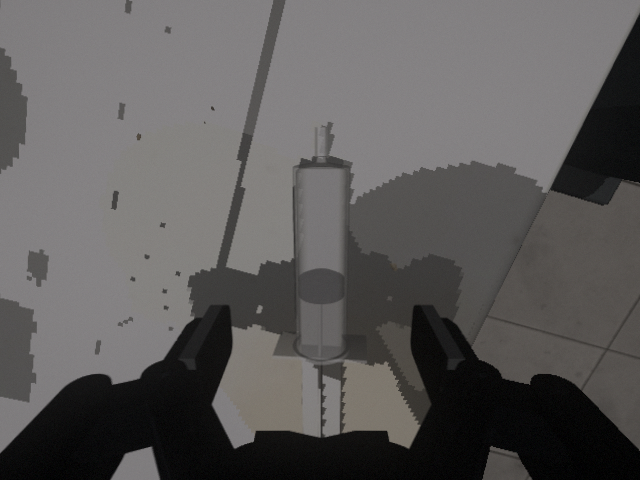

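Run:
```python
from h import *
s=arm.read_state();print(s['tcp_pos'],s['tcp_rot'])
cm=arm.camera_model("wrist")
R=Ro.from_euler('xyz',s['tcp_rot'],degrees=True)
for px,z in(((320,335),.001),((320,358),.023),((322,166),.012),((323,125),.012),((321,286),.012)):
    q=ray(cm,[px],z)[0];print(px,z,R.inv().apply(q-s['tcp_pos']))
```

```text
[0.49510103 0.25135311 0.02312953] [-1.79909500e+02  3.82753805e-02 -7.35144245e+01]
(320, 335) 0.001 [-0.01422903 -0.00070126  0.02214017]
(320, 358) 0.023 [-0.01055116 -0.00065158  0.0001376 ]
(322, 166) 0.012 [0.06318494 0.00017394 0.01108706]
(323, 125) 0.012 [0.07730658 0.00052271 0.01107707]
(321, 286) 0.012 [ 0.01546313 -0.00022793  0.01111957]
```

carry_out([
  [[0.12,0,0.05,0,0,0,0],[0,0,0,0,0,0,1],[0,0,0,0,0,0,1],[0,0,0,0,0,0,1],[0,0,0,0,0,0,1],[0,0,0,0,0,0,1],[0,0,0,0,0,0,1],[0,0,0,0,0,0,1]],
], force=40)

```text
time_s: 5.2
tcp_pos: [0.4955, 0.2488, 0.0217]
tcp_rot: [-180.0, 0.0, -73.5]
contact_force: [-0.2, -1.0, 4.1]
finger_gap: 0.0215
gripper_force: 39.8
```

carry_out([
  [[0,0,-0.4,0,0,0,1],[0,0,-0.8,0,0,0,1],[0,0,-0.9,0,0,0,1],[0,0,-0.9,0,0,0,1],[0,0,-0.9,0,0,0,1],[0.5,0.2,0,0,0,0,1],[0.9,0.4,0,0,0,0,1],[0.9,0.4,0,0,0,0,1]],
])

```text
time_s: 6.0
tcp_pos: [0.4877, 0.1966, 0.098]
tcp_rot: [179.8, -0.0, -73.5]
contact_force: [0.8, -0.9, -0.3]
finger_gap: 0.0221
gripper_force: 39.3
```

carry_out([
  [[0.9,0.4,0,0,0,0,1],[0.9,0.4,0,0,0,0,1],[0.9,0.4,0,0,0,0,1],[0.9,0.4,0,0,0,0,1],[0.9,0.4,0,0,0,0,1],[0.9,0.4,0,0,0,0,1],[0.9,0.4,0,0,0,0,1],[0.5,0.3,0,0,0,0,1]],
])

```text
time_s: 6.8
tcp_pos: [0.4676, 0.0488, 0.0992]
tcp_rot: [180.0, -0.0, -73.6]
contact_force: [-0.9, 0.7, -0.1]
finger_gap: 0.0219
gripper_force: 39.3
```

carry_out([
  [[0,0,0,0,0,0,1],[0,0,0,0,0,0,1],[0,0,0,0,0,0,1]],
])

```text
time_s: 7.1
tcp_pos: [0.4686, 0.0514, 0.0994]
tcp_rot: [-180.0, 0.0, -73.5]
contact_force: [0.2, 0.5, -0.0]
finger_gap: 0.022
gripper_force: 39.3
```

Run:
```python
from h import *
s=arm.read_state();print(s['time_s'],s['tcp_pos'],s['tcp_rot'],s['contact_force'],s['finger_gap'])
cm=arm.camera_model("wrist");cv2.imwrite("pics/w3.png",arm.get_image("wrist"))
import pickle;pickle.dump((cm,s),open("w3.pkl","wb"))
```

```text
7.1 [0.46862461 0.0513846  0.09937991] [-1.79967193e+02  1.06688634e-03 -7.34893937e+01] [ 0.22981156  0.53072449 -0.01495647] 0.021987820399789054
```

View pics/w3.png

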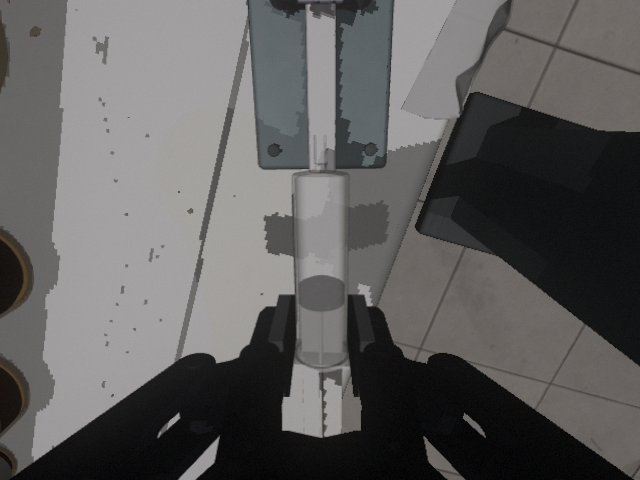

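Run:
```python
from h import *
import pickle
cm,s=pickle.load(open("w3.pkl","rb"));im=cv2.imread("pics/w3.png")
R=Ro.from_euler('xyz',s['tcp_rot'],degrees=True);T=lambda q:R.inv().apply(q-s['tcp_pos'])*1000
hsv=cv2.cvtColor(im,cv2.COLOR_BGR2HSV)
for v in(20,45,70,95,120,150,158): 
    row=hsv[v];m=(row[:,1]>25)&(row[:,0]>75)&(row[:,0]<120);m=np.flatnonzero(m[235:400])+235
    g=np.flatnonzero(~np.isin(np.arange(290,350),m)&(row[290:350,2]>110))+290
    a=T(ray(cm,[(m[0],v),(m[-1]+1,v)],.008));b=T(ray(cm,[(g[0],v),(g[-1]+1,v)],.03)) if len(g) else None
    print(v,m[0],m[-1],g[0],g[-1],a[:,:2].round(1).tolist(),b[:,:2].round(1).tolist())
# near corners / syringe axis
print('near edge',T(ray(cm,[(258,167),(387,167)],.008)).round(1))
for px in((322,172),(318.5,135),(294.5,185),(349,185),(296,270),(347,270)):print(px,T(ray(cm,[px],s['tcp_pos'][2]-.010)).round(1))
for v in (30,90,140):print(v,im[v,290:350].mean(1).astype(int).tolist())
```

```text
20 250 385 306 334 [[126.3, -36.2], [126.2, 33.0]] [[121.7, -7.0], [121.6, 6.3]]
45 260 388 307 334 [[115.0, -31.8], [115.0, 35.2]] [[111.5, -6.7], [111.5, 6.4]]
70 254 388 307 335 [[103.3, -35.6], [103.2, 35.9]] [[101.0, -6.8], [101.0, 7.0]]
95 268 375 290 334 [[91.0, -28.8], [91.0, 29.6]] [[89.9, -15.2], [89.9, 6.7]]
120 260 384 291 334 [[78.2, -33.9], [78.2, 35.2]] [[78.4, -15.1], [78.4, 6.8]]
150 283 379 309 332 [[62.1, -21.7], [62.1, 33.3]] [[64.0, -6.3], [63.9, 5.9]]
158 273 377 309 332 [[57.7, -27.6], [57.6, 32.4]] [[60.0, -6.3], [59.9, 6.0]]
near edge [[ 52.6 -36.4  91.4]
 [ 52.5  37.8  91.4]]
(322, 172) [[61.2  0.1 10. ]]
(318.5, 135) [[74.  -1.1 10. ]]
(294.5, 185) [[56.5 -9.9 10. ]]
(349, 185) [[56.5 10.  10. ]]
(296, 270) [[ 22.9 -10.1  10. ]]
(347, 270) [[22.9 10.  10. ]]
30 [101, 102, 101, 101, 101, 100, 100, 100, 101, 94, 87, 82, 86, 84, 84, 72, 109, 149, 160, 159, 159, 160, 158, 158, 157, 157, 159, 159, 158, 158, 156, 159, 158, 159, 158, 161, 158, 159, 158, 158, 159, 159, 159, 160, 145, 93, 46, 53, 52, 50, 53, 49, 58, 85, 97, 98, 96, 97, 96, 97]
90 [106, 106, 106, 107, 105, 106, 106, 105, 104, 106, 107, 105, 104, 105, 102, 91, 79, 109, 150, 161, 159, 159, 159, 159, 159, 158, 158, 158, 160, 160, 159, 158, 160, 158, 158, 160, 160, 159, 157, 159, 158, 159, 157, 160, 151, 108, 51, 58, 56, 59, 67, 88, 103, 103, 102, 103, 99, 100, 102, 103]
140 [92, 91, 91, 89, 90, 91, 91, 89, 88, 92, 92, 91, 89, 90, 90, 91, 89, 82, 95, 142, 160, 158, 159, 148, 133, 139, 149, 160, 158, 159, 161, 160, 159, 151, 143, 145, 145, 159, 159, 158, 159, 160, 158, 159, 146, 105, 52, 59, 57, 57, 59, 58, 56, 57, 57, 56, 57, 77, 101, 102]
```

carry_out([
  [[0.4,0.04,0.4,0,0,-0.12,1],[0.4,0,0.5,0,0,0,1],[0.45,0,0.5,0,0,0,1],[0,0,0.4,0,0,0,1],[0,0,0.2,0,0,0,1],[0,0,0.1,0,0,0,1],[0,0,0,0,0,0,1],[0,0,0,0,0,0,1]],
], force=50)

```text
time_s: 7.95
tcp_pos: [0.475, 0.027, 0.0575]
tcp_rot: [-180.0, 0.0, -73.0]
contact_force: [0.8, 0.6, -0.3]
finger_gap: 0.0215
gripper_force: 52.5
```

Run:
```python
from h import *
s=arm.read_state();print(s['time_s'],s['tcp_pos'],s['tcp_rot'],s['contact_force'],s['ft_torque'],s['finger_gap'])
cm=arm.camera_model("wrist");cv2.imwrite("pics/w4.png",arm.get_image("wrist"))
import pickle;pickle.dump((cm,s),open("w4.pkl","wb"))
```

```text
7.95 [0.47495042 0.02698984 0.05754675] [-1.79961919e+02  1.84202639e-06 -7.30252852e+01] [ 0.78628265  0.59665248 -0.32482198] [-0.02950218  0.028239    0.01656451] 0.021484716085750196
```

View pics/w4.png

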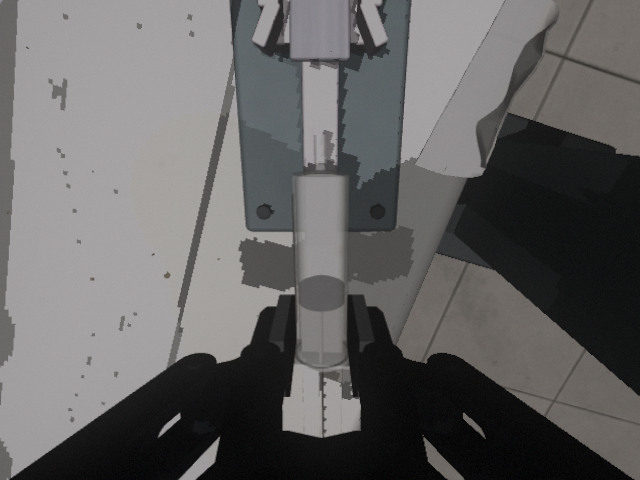

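Run:
```python
from h import *
import pickle
cm,s=pickle.load(open("w4.pkl","rb"));im=cv2.imread("pics/w4.png")
R=Ro.from_euler('xyz',s['tcp_rot'],degrees=True);T=lambda px,z:(R.inv().apply(ray(cm,[px],z)-s['tcp_pos'])*1000).round(1)[0].tolist()
print('bail end',T((292,59),.0575),T((350,59),.0575))
print('flare',T((253,40),.044),T((387,40),.044))
g=im.astype(int).mean(2)
for v in(68,85,100,115,150,160):print(v,g[v,296:346].astype(int).tolist())
for v in(190,230,265):print(v,g[v,286:302].astype(int).tolist(),g[v,340:356].astype(int).tolist())
print('plate near',T((248,229),.008),T((396,229),.008))
```

```text
bail end [96.6, -9.0, 0.1] [96.6, 8.7, 0.0]
flare [104.0, -22.7, 13.6] [103.9, 21.7, 13.5]
68 [98, 90, 84, 84, 85, 83, 116, 150, 159, 163, 162, 159, 163, 161, 161, 163, 157, 150, 151, 131, 104, 104, 107, 106, 131, 162, 160, 163, 161, 161, 162, 161, 160, 160, 158, 150, 151, 138, 104, 100, 108, 129, 101, 52, 55, 57, 55, 55, 70, 97]
85 [101, 91, 84, 82, 84, 78, 110, 148, 156, 161, 163, 163, 160, 163, 162, 161, 162, 162, 161, 162, 159, 161, 162, 160, 162, 161, 163, 162, 160, 163, 162, 160, 160, 161, 160, 162, 160, 161, 162, 159, 156, 129, 89, 52, 56, 55, 54, 63, 86, 97]
100 [102, 101, 93, 86, 88, 80, 103, 139, 156, 161, 162, 162, 162, 160, 162, 162, 160, 160, 162, 162, 162, 161, 162, 162, 162, 160, 162, 160, 162, 161, 162, 162, 163, 162, 161, 161, 161, 159, 161, 162, 141, 78, 63, 58, 57, 57, 58, 62, 82, 99]
115 [101, 102, 101, 95, 85, 87, 99, 129, 155, 162, 162, 164, 161, 163, 161, 161, 161, 161, 162, 162, 161, 161, 163, 161, 162, 161, 161, 162, 161, 161, 160, 159, 162, 162, 161, 162, 161, 161, 161, 160, 150, 115, 65, 56, 59, 56, 57, 61, 80, 99]
150 [103, 102, 102, 95, 85, 83, 78, 107, 1
[... 215 characters left out ...]
86, 86, 87, 86, 80, 96, 125, 141, 155, 161, 162, 160, 162, 158, 160, 152, 137, 134, 145, 162, 162, 162, 162, 163, 162, 154, 130, 105, 88, 77, 76, 78, 92, 107, 107, 108, 132, 155, 140, 101, 53, 57, 56, 55, 58, 56, 56, 58]
190 [87, 86, 86, 85, 84, 86, 89, 102, 103, 97, 100, 109, 117, 123, 130, 133] [130, 125, 119, 109, 102, 92, 81, 78, 69, 60, 56, 56, 55, 55, 56, 56]
230 [67, 67, 65, 68, 68, 67, 61, 64, 83, 90, 90, 95, 107, 112, 121, 125] [126, 118, 114, 104, 91, 78, 70, 65, 52, 40, 44, 47, 44, 45, 45, 46]
265 [79, 81, 77, 78, 77, 78, 79, 70, 67, 83, 94, 91, 96, 107, 116, 122] [132, 129, 120, 109, 96, 89, 89, 78, 74, 77, 77, 77, 76, 76, 76, 77]
plate near [27.9, -35.9, 49.6] [27.9, 36.5, 49.5]
```

carry_out([
  [[0,-0.02,0.15,0,0,0,1],[0,0,0.05,0,0,0,1],[0,0,0.05,0,0,0,1],[0,0,0,0,0,0,1],[0,0,0,0,0,0,1]],
])

```text
time_s: 8.5
tcp_pos: [0.4751, 0.0268, 0.0523]
tcp_rot: [180.0, -0.0, -73.1]
contact_force: [0.2, -0.0, -0.3]
finger_gap: 0.0219
gripper_force: 52.5
```

carry_out([
  [[0,0,0.03,0,0,0,1],[0,0,0,0,0,0,1],[0,0,0,0,0,0,1]],
])

```text
time_s: 8.8
tcp_pos: [0.4752, 0.0269, 0.0518]
tcp_rot: [-180.0, 0.0, -73.0]
contact_force: [-0.6, 1.1, 0.9]
finger_gap: 0.0214
gripper_force: 52.5
```

carry_out([
  [[0,0,0.03,0,0,0,1],[0,0,0,0,0,0,1],[0,0,0,0,0,0,1]],
])

```text
time_s: 9.1
tcp_pos: [0.4752, 0.027, 0.0514]
tcp_rot: [-180.0, 0.0, -73.0]
contact_force: [-2.6, 1.6, 4.5]
finger_gap: 0.0215
gripper_force: 52.9
```

carry_out([
  [[0.2,0,-0.015,0,0,0,1],[0.4,0,0,0,0,0,1],[0.4,0,0,0,0,0,1],[0.4,0,0,0,0,0,1],[0.3,0,0,0,0,0,1],[0.2,0,0,0,0,0,1],[0,0,0,0,0,0,1],[0,0,0,0,0,0,1]],
])

```text
time_s: 9.9
tcp_pos: [0.4871, -0.0104, 0.0518]
tcp_rot: [-179.9, -0.0, -73.1]
contact_force: [0.9, -1.4, 4.1]
finger_gap: 0.0216
gripper_force: 53.1
```

carry_out([
  [[0.1,0,-0.01,0,0,0,1],[0.1,0,0,0,0,0,1],[0.1,0,0,0,0,0,1],[0,0,0,0,0,0,1]],
])

```text
time_s: 10.3
tcp_pos: [0.4882, -0.0154, 0.0518]
tcp_rot: [-180.0, 0.0, -73.1]
contact_force: [-0.5, 2.3, 4.7]
finger_gap: 0.0217
gripper_force: 53.1
```

carry_out([
  [[0.08,0,0,0,0,0,1],[0.08,0,0,0,0,0,1],[0.08,0,0,0,0,0,1],[0,0,0,0,0,0,1]],
])

```text
time_s: 10.7
tcp_pos: [0.4895, -0.0198, 0.0518]
tcp_rot: [-180.0, 0.0, -73.1]
contact_force: [-1.0, 2.6, 5.2]
finger_gap: 0.0216
gripper_force: 53.1
```

carry_out([
  [[0.08,0,0,0,0,0,1],[0.08,0,0,0,0,0,1],[0.08,0,0,0,0,0,1],[0,0,0,0,0,0,1]],
])

```text
time_s: 11.1
tcp_pos: [0.4907, -0.0235, 0.0518]
tcp_rot: [-180.0, 0.1, -73.1]
contact_force: [-2.5, 8.5, 7.4]
finger_gap: 0.0217
gripper_force: 53.2
```

carry_out([
  [[0.08,0,0,0,0,0,1],[0.08,0,0,0,0,0,1],[0,0,0,0,0,0,1]],
])

```text
time_s: 11.4
tcp_pos: [0.4916, -0.0261, 0.0518]
tcp_rot: [-180.0, 0.1, -73.1]
contact_force: [-3.3, 12.2, 8.1]
finger_gap: 0.0218
gripper_force: 53.2
```

Run:
```python
from h import *
s=arm.read_state();print(s['time_s'],s['tcp_pos'],s['tcp_rot'],s['contact_force'],s['ft_torque'],s['finger_gap'])
cv2.imwrite("pics/w5.png",arm.get_image("wrist"))
```

```text
11.4 [ 0.49158677 -0.02614446  0.05181904] [-1.79952179e+02  9.95912335e-02 -7.30682296e+01] [-3.34208311 12.1668181   8.10495521] [3.14654879 1.09304081 0.03423478] 0.02181453990834702
```

View pics/w5.png

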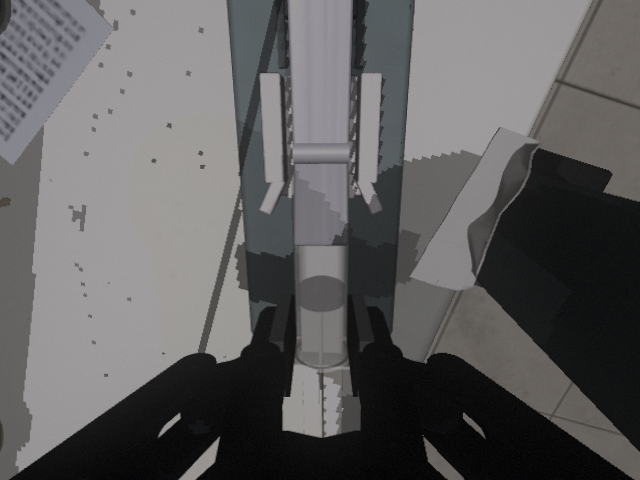

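carry_out([
  [[0.05,0,-0.02,0,0,0,1],[0.07,0,0,0,0,0,1],[0,0,0,0,0,0,1]],
])

```text
time_s: 11.75
tcp_pos: [0.492, -0.0284, 0.0519]
tcp_rot: [-180.0, 0.1, -73.1]
contact_force: [-2.2, 11.0, 5.3]
finger_gap: 0.0219
gripper_force: 52.9
```

carry_out([
  [[0.07,0,0,0,0,0,1],[0.07,0,0,0,0,0,1],[0,0,0,0,0,0,1]],
])

```text
time_s: 12.05
tcp_pos: [0.4927, -0.031, 0.0518]
tcp_rot: [-180.0, 0.1, -73.1]
contact_force: [-3.6, 11.7, 5.8]
finger_gap: 0.0216
gripper_force: 53.0
```

carry_out([
  [[0.07,0,0,0,0,0,1],[0.07,0,0,0,0,0,1],[0,0,0,0,0,0,1]],
])

```text
time_s: 12.35
tcp_pos: [0.4936, -0.0342, 0.0518]
tcp_rot: [180.0, 0.1, -73.0]
contact_force: [-2.7, 7.6, 5.3]
finger_gap: 0.0214
gripper_force: 52.9
```

carry_out([
  [[0.07,0,0,0,0,0,1],[0.07,0,0,0,0,0,1],[0,0,0,0,0,0,1]],
])

```text
time_s: 12.65
tcp_pos: [0.4944, -0.0371, 0.0519]
tcp_rot: [180.0, 0.1, -73.1]
contact_force: [-2.9, 6.4, 4.9]
finger_gap: 0.0219
gripper_force: 53.0
```

carry_out([
  [[0.06,0,0,0,0,0,1],[0.06,0,0,0,0,0,1],[0,0,0,0,0,0,1]],
])

```text
time_s: 12.95
tcp_pos: [0.4951, -0.0394, 0.0518]
tcp_rot: [180.0, 0.1, -73.1]
contact_force: [-2.8, 6.8, 4.6]
finger_gap: 0.0217
gripper_force: 53.0
```

carry_out([
  [[0.05,0,0,0,0,0,1],[0.05,0,0,0,0,0,1],[0,0,0,0,0,0,1]],
])

```text
time_s: 13.25
tcp_pos: [0.4956, -0.0412, 0.0519]
tcp_rot: [180.0, 0.1, -73.1]
contact_force: [-2.4, 7.3, 5.2]
finger_gap: 0.0216
gripper_force: 53.0
```

carry_out([
  [[0.04,0,0,0,0,0,1],[0.04,0,0,0,0,0,1],[0,0,0,0,0,0,1]],
])

```text
time_s: 13.55
tcp_pos: [0.496, -0.0427, 0.0518]
tcp_rot: [180.0, 0.1, -73.1]
contact_force: [-2.4, 8.4, 5.6]
finger_gap: 0.0218
gripper_force: 53.0
```

Run:
```python
from h import *
s=arm.read_state();print(s['time_s'],s['tcp_pos'],s['contact_force'],s['contact_force']@[.2915,-.9566,0],s['ft_torque'])
```

```text
13.55 [ 0.49604277 -0.04271033  0.05184349] [-2.38206975  8.43441277  5.58502435] -8.762732587298894 [ 2.26277538  0.67921262 -0.02156855]
```

carry_out([
  [[0.04,0,0,0,0,0,1],[0,0,0,0,0,0,1]],
])

```text
time_s: 13.75
tcp_pos: [0.4962, -0.0435, 0.0518]
tcp_rot: [180.0, 0.1, -73.1]
contact_force: [-2.7, 8.1, 5.3]
finger_gap: 0.0216
gripper_force: 53.0
```

carry_out([
  [[0.04,0,0,0,0,0,1],[0,0,0,0,0,0,1]],
])

```text
time_s: 13.95
tcp_pos: [0.4965, -0.0442, 0.0518]
tcp_rot: [180.0, 0.1, -73.1]
contact_force: [-2.1, 8.1, 6.3]
finger_gap: 0.022
gripper_force: 53.0
```

carry_out([
  [[0.04,0,-0.01,0,0,0,1],[0.04,0,0,0,0,0,1],[0,0,0,0,0,0,1]],
])

```text
time_s: 14.25
tcp_pos: [0.4968, -0.0454, 0.0519]
tcp_rot: [180.0, 0.1, -73.1]
contact_force: [-2.8, 9.5, 4.9]
finger_gap: 0.0216
gripper_force: 52.9
```

carry_out([
  [[0.04,0,0,0,0,0,1],[0.03,0,0,0,0,0,1],[0,0,0,0,0,0,1]],
])

```text
time_s: 14.55
tcp_pos: [0.497, -0.0463, 0.0518]
tcp_rot: [180.0, 0.1, -73.1]
contact_force: [-2.9, 13.3, 4.6]
finger_gap: 0.0219
gripper_force: 53.0
```

carry_out([
  [[0,0,0,0,0,0,1],[0,0,0,0,0,0,1]],
])

```text
time_s: 14.75
tcp_pos: [0.497, -0.0463, 0.0519]
tcp_rot: [180.0, 0.1, -73.1]
contact_force: [-3.9, 14.2, 6.0]
finger_gap: 0.0215
gripper_force: 53.0
```

carry_out([
  [[0.02,0,0,0,0,0,1],[0,0,0,0,0,0,1],[0,0,0,0,0,0,1]],
])

```text
time_s: 15.05
tcp_pos: [0.4971, -0.0464, 0.0518]
tcp_rot: [180.0, 0.2, -73.1]
contact_force: [-5.3, 13.8, 6.6]
finger_gap: 0.0213
gripper_force: 53.0
```

carry_out([
  [[-0.02,0,-0.02,0,0,0,1],[0,0,0,0,0,0,1]],
])

```text
time_s: 15.25
tcp_pos: [0.497, -0.0464, 0.0519]
tcp_rot: [180.0, 0.1, -73.1]
contact_force: [-1.7, 12.2, 1.6]
finger_gap: 0.0216
gripper_force: 52.7
```

carry_out([
  [[0,0,0,0,0,0,0.4],[0,0,0,0,0,0,0.0],[0,0,0,0,0,0,-0.4],[0,0,0,0,0,0,-0.8],[0,0,0,0,0,0,-0.8],[0,0,0,0,0,0,-0.8]],
])

```text
time_s: 15.85
tcp_pos: [0.4978, -0.0482, 0.0526]
tcp_rot: [180.0, -0.0, -73.1]
contact_force: [-0.1, 0.2, -0.0]
finger_gap: 0.077
gripper_force: 0.0
```

Run:
```python
from h import *
s=arm.read_state();print(s['time_s'],s['tcp_pos'],s['contact_force'],s['finger_gap'])
cv2.imwrite("pics/w6.png",arm.get_image("wrist"))
```

```text
15.85 [ 0.49784581 -0.04815713  0.05256291] [-0.07755824  0.17946962 -0.0286086 ] 0.07697271053740429
```

View pics/w6.png

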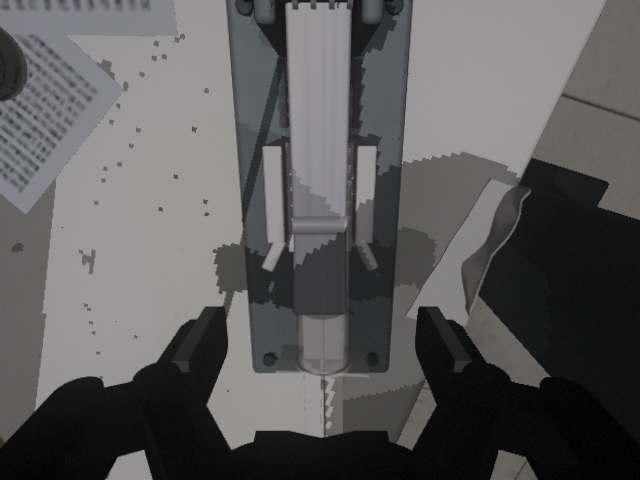

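carry_out([
  [[0,0,-0.3,0,0,0,-0.8],[0,0,-0.6,0,0,0,-0.8],[0,0,-0.9,0,0,0,-0.8],[0,0,-0.9,0,0,0,-0.8],[0,0,-0.9,0,0,0,-0.8],[0,0,-0.9,0,0,0,-0.8],[0,0,-0.5,0,0,0,-0.8],[0,0,0,0,0,0,-0.8]],
])

```text
time_s: 16.7
tcp_pos: [0.4988, -0.0478, 0.1542]
tcp_rot: [-179.8, -0.0, -73.0]
contact_force: [-0.9, -0.1, -0.7]
finger_gap: 0.0766
gripper_force: 0.0
```

Run:
```python
from h import *
s=arm.read_state();print(s['time_s'],s['tcp_pos'],s['contact_force'],s['finger_gap'])
cv2.imwrite("pics/w7.png",arm.get_image("wrist"))
```

```text
16.7 [ 0.49875588 -0.04776915  0.15423842] [-0.88659695 -0.05766212 -0.67566209] 0.07659562649653884
```

View pics/w7.png

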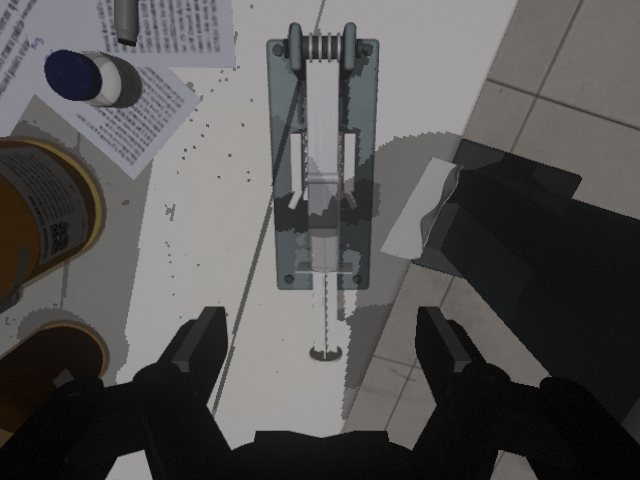

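The syringe lies straight under the arm: flange at (324,272), thumb disc at (326,353), in line with the arm and cradle. The gripper is clear of it.

```bash
python3 -c "
from rig import arm
print(arm.close_job())"
```

```text
the job is handed in; nothing more can be done
None
```

I loaded the large syringe nozzle first under the hold-down arm, pressed it onto the end stop with an estimated 6–7 N (from the push rising over the friction), and let go; the last picture shows it lying straight in the cradle with the gripper clear, and I handed the job in at about 17 s.

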